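# Load the bench caddy and hold it up level

### The arm

A 7-joint arm with a two-finger parallel gripper is mounted at the origin on the work surface. World frame = base frame: x ahead of the robot, y to its left, z up, the work surface at z = 0. Lengths are in m, angles in degrees, forces in N, time in s.
With the tool pointing down it reaches from about 0.425 to 0.875 m from the base axis. Payload 4.7 kg.
Tool frame: the origin (TCP) lies between the finger pads; the fingertips stand 8 mm ahead of it and the grasp point (between the pads) lies 11 mm behind it; z points along the fingers, y is the line along which they close (so a half turn about z gives the same grasp; the last joint's range is limited). The gripper opens to 87 mm and grips with 3 to 60 N. Pads are 19 mm wide; open, the fingers measure 117 mm over their backs; the gripper's body (75 mm by 190 mm) begins 51 mm behind the grasp point.
Start: joints at [67.156, 18.392, -4.016, 83.108, 1.295, 78.541, -3.26], TCP at [0.261, -0.595, 0.231] pointing down, gripper open.
Joint ranges: [-163.93, 163.93], [-17.29, 119.83], [-79.2, 71.16], [3.27, 140.29], [-89.18, 269.18], [5.43, 117.66], [-154.24, 154.24]. Speed limits (degrees/s): [147.25, 147.25, 180, 180, 180, 180, 180].

### API

Orientations are given as [roll, pitch, yaw] about the fixed x, y, z axes, in that order (R = Rz(yaw) Ry(pitch) Rx(roll)).
In Python, from cell import env, viewer gives the robot as it stands. The module is installed in compiled form; this text tells all that it offers.
- The arm moves only by the tool arm_command, never from a script. Its argument "series" is a list of rows, each a list of 2 entries, a list of its own where there are three numbers: the shift along the tool's x, y, z in mm, then the turn about the tool's z in rad. A call has exactly 5 rows; each row is the pose to reach, as a shift and turn from the pose commanded when the call began, along the tool's axes at that moment; what a row does not reach only later rows make up. A row lasts 1/10 s, in which the tool goes at most 50 mm and 8.59 degrees, less where a joint would pass 70% of its speed; a pose out of reach is approached as far as the arm can. A call with a gripper value outside its range is refused whole. "grip" is the gripper command: -1 is fully open, 1 is shut, values between are in proportion, set as the call begins (left out, the last holds). The fingers move at their own pace and stop on an object; "grip_force" is the grip in N (left out, the last holds). Time passes only in rows, so rows that repeat a pose let the fingers close, or fill a call up. It gives the time, the measured TCP pose, the force, the opening and the grip force at its end, in the units of the state.
- env.get_obs(): the state, without advancing time (a new reading comes with each control period).
- viewer.read_camera(name): name is "scene" or "top" or "wrist"; returns (picture, depth): 420x560x3 uint8, blue, green, red; 420x560 float32, m along the optical axis (not along the pixel's ray), 0 where there is no reading.
- viewer.calibration(name): a dict with "K" (3x3 intrinsics, pixels), "T" (4x4, takes a point from camera to world coordinates); the wrist camera has in their place "hand_eye" (4x4, takes a point from camera to tool coordinates, whose origin is the TCP and whose axes are the flange's). Camera axes: x right, y up, looking along -z (the intrinsics and any distortion apply to the point x, -y, -z); pixel columns grow to the right and rows downward; lengths in m; the calibration is good to about 2 mm. A picture is of the moment at which its call begins: read the wrist's pose just before it. calibration takes no time and is no camera call.
- env.sign_off(): hands the job in; it is judged then, once.
The state is a dict: "time_s": time; "qpos": joint angles; "joint_velocities": joint speeds; "effort": joint torques, N m; "tool_pos": TCP position; "tool_rot": TCP orientation; "force": force on the tool from outside, world axes, zero at the start; "wrist_torque": the same for the moment, N m; "grip_width": finger opening in m; "grasp_force": force on a finger pad.
Only numpy, scipy, OpenCV 4.12 (cv2) and the standard library are available. Lean on these libraries where they do the work, as an engineer would, in place of code of your own. Each camera call takes 0.05 s, during which the arm holds its last target. There are 200 camera calls.

### The job

Stand the paste jar and the flux bottle upright in the two cells of the grey carrying caddy, one in each cell (either way round), while the caddy stands on the bench, and let go of them; then take the caddy by its handle, lift it about 15 cm clear of the bench and finish the program while still holding it there, steady and level. Keep the caddy level all the way, knock nothing over, and leave the circuit board, the solder reel and the aluminium housing where they are.

Things in the scene. Friction and masses are not known exactly. Their poses are not given: they have to be found in the camera images.
- caddy: Loose grey plastic caddy with an aluminium bail handle, 0.35 kg, 70 (x) x 194 (y) x 140 mm high. Origin: centre of its underside; z up; x along the handle bar, y from cell to cell. Two open cells, each 62 x 62 mm inside, centred at y = +62 and -62 mm; floor 5 mm above the underside; outer walls 4 mm thick and 25 mm high. Between the cells a closed rib (62 mm wide in y, also 25 mm high: not a cell) carries the handle. The caddy balances at the middle of its handle.
- caddy_handle (a point): Middle of the caddy's handle bar, 130 mm above its underside; same axes as the caddy. The bar is rigid, 90 mm long along x, 14 mm thick in y, 20 mm tall in z, on two posts (8 mm in x by 14 mm in y) at x = +29 and -29 mm; pinch it across y from above.
- cell_a (a point): Centre of the floor of the caddy's cell on its +y side (turns with the caddy).
- cell_b (a point): Centre of the floor of the caddy's cell on its -y side (turns with the caddy).
- jar_center (a point): Paste jar: a closed white plastic cylinder 50 mm in diameter, 66 mm high, with a grey lid, about 0.15 kg, standing loose on the bench. Point: its centre, 33 mm above its underside; z up.
- bottle_center (a point): Flux bottle: amber glass, straight body 40 mm in diameter up to 58 mm, then shoulder and a black cap 24 mm in diameter, 80 mm high in all, about 0.11 kg, standing loose on the bench. Point: its centre, 40 mm above its underside; z up.
- board: Bystander: green circuit board with parts on it, 90 (x) x 140 (y) mm, 22 mm high, lying loose. Origin: centre of its underside.
- reel: Bystander: solder reel standing on its flange, 60 mm in diameter, 45 mm high, loose. Origin: centre of its underside.
- housing: Bystander: open aluminium channel housing, 70 (x) x 110 (y) mm, 40 mm high, loose. Origin: centre of its underside.
There are look-alikes about, which are no part of the job. There is more than one size of the caddy; the one meant has the size given above. Leave any green look-alike of the part that bears bottle_center alone.

How it is judged:
By the outcome, as a careful person would: the job done as asked, in the order asked, and still so for the second after the job is handed in, while the arm keeps its last pose, push and grip.
It also fails if it takes over 72 s, if anything falls off the work surface, if the arm or the gripper's body presses on something with over 40 N, if the wrist force passes 120 N, or if a joint passes its speed limit or range.

## Working session

There is one attempt and no reset: what is moved stays moved. The work goes in short steps, Python scripts to look and compute and a tool call to move; the robot and the scene stay as the last step left them, time stands still between calls to the robot, and variables do not carry over. Pictures are saved under pics/ and viewed, at most 10 in all, crops included, and the job is handed in when it is done.

Besides the shell and the picture viewer there is one more tool, called as name(argument=value, ...), one argument or row to a line, values as JSON. arm_command: Moves the arm, as the interface text tells. Its arguments: {"type":"object","properties":{"series":{"type":"array"},"grip":{"type":"number"},"grip_force":{"type":"number"}},"required":["series"]}

```bash
mkdir -p pics; cat > h.py <<'E'
from cell import env, viewer
import numpy as np, cv2
from scipy.spatial.transform import Rotation as R
def cal(name):
    c=viewer.calibration(name); K=np.array(c['K'])
    if 'T' in c: return K,np.array(c['T']),c
    o=env.get_obs(); T=np.eye(4); T[:3,3]=o['tool_pos']
    T[:3,:3]=R.from_euler('xyz',o['tool_rot'],degrees=True).as_matrix()
    return K,T@np.array(c['hand_eye']),c
def cloud(K,T,d):
    v,u=np.mgrid[:d.shape[0],:d.shape[1]]
    p=np.stack([(u-K[0,2])/K[0,0]*d,-(v-K[1,2])/K[1,1]*d,-d],-1)
    w=p@T[:3,:3].T+T[:3,3]; w[d<=0]=np.nan
    return w
def ray(K,T,u,v,z):
    d=T[:3,:3]@np.array([(u-K[0,2])/K[0,0],-(v-K[1,2])/K[1,1],-1.]); o=T[:3,3]
    return o+d*(z-o[2])/d[2]
E
python3 - <<'E'
from h import *
o=env.get_obs(); print({k:np.round(v,3) for k,v in o.items()})
for n in ['top','scene']:
    K,T,c=cal(n); im,d=viewer.read_camera(n); cv2.imwrite(f'pics/{n}0.png',im); np.savez(f'{n}0.npz',im=im,d=d,K=K,T=T)
    print(n,c.keys(),np.round(K,1),np.round(T,3),(d>0).mean(), {k:v for k,v in c.items() if k not in('K','T')})
K,T,c=cal('wrist');print(c)
E
```

```text
{'time_s': np.float64(0.0), 'qpos': array([67.156, 18.44 , -4.016, 83.173,  1.296, 78.541, -3.262]), 'joint_velocities': array([ 0.045,  0.054, -0.054, -0.057,  0.014,  0.022, -0.021]), 'effort': array([-1.0000e-03, -4.9129e+01, -4.0400e-01, -3.1254e+01, -6.4000e-02,
        4.4000e-02,  0.0000e+00]), 'tool_pos': array([ 0.261, -0.595,  0.229]), 'tool_rot': array([-1.79891e+02,  7.00000e-03,  2.36530e+01]), 'force': array([0.532, 0.446, 0.001]), 'wrist_torque': array([ 0.036, -0.006,  0.035]), 'grasp_force': np.float64(0.0), 'grip_width': np.float64(0.087)}
top dict_keys(['K', 'T']) [[443.6   0.  285.3]
 [  0.  443.6 213.8]
 [  0.    0.    1. ]] [[ 0.007  0.999 -0.04   0.53 ]
 [-1.     0.006 -0.02  -0.014]
 [-0.02   0.04   0.999  1.304]
 [ 0.     0.     0.     1.   ]] 0.996062925170068 {}
scene dict_keys(['K', 'T']) [[534.2   0.  280.1]
 [  0.  534.2 201.3]
 [  0.    0.    1. ]] [[-0.765 -0.332  0.552  1.346]
 [ 0.644 -0.417  0.642  0.862]
 [ 0.017  0.846  0.532  0.843]
 [ 0.     0.     0.     1.   ]] 0.9744345238095238 {}
{'K': array([[302.21769185,   0.        , 283.8933535 ],
       [  0.        , 302.21769185, 208.09994463],
       [  0.        ,   0.        ,   1.        ]]), 'hand_eye': array([[ 1.93619319e-04,  9.59426369e-01,  2.81959226e-01,
         7.76281779e-02],
       [ 9.99999601e-01,  6.01257554e-05, -8.91283044e-04,
        -8.32187625e-05],
       [-8.72073466e-04,  2.81959286e-01, -9.59425975e-01,
        -1.53833575e-01],
       [ 0.00000000e+00,  0.00000000e+00,  0.00000000e+00,
         1.00000000e+00]])}
```

View pics/top0.png

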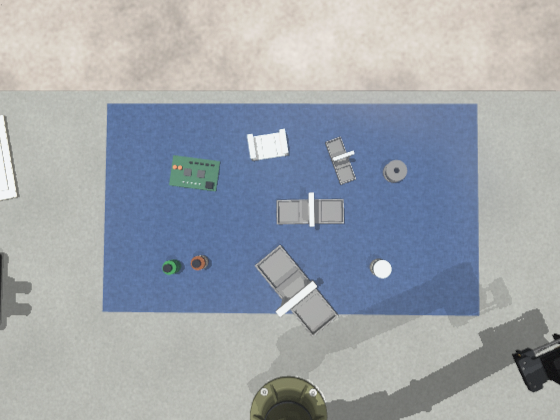

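View pics/scene0.png

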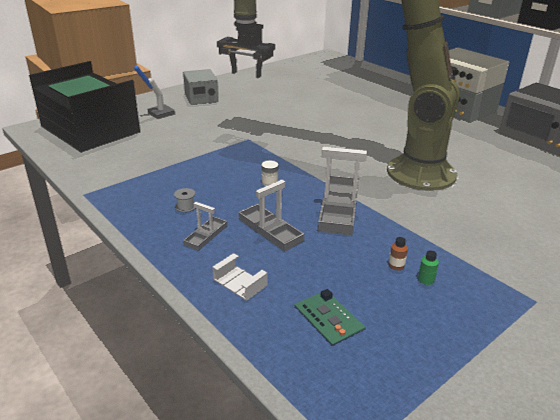

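The top view shows three caddies: small (340,160), medium (310,212) and large (296,290). The white jar is at (381,269), the amber bottle at (199,263) and the green look-alike at (170,267). The white housing (267,146) and grey reel (396,171) could be taken for the jar or its lid. My picks are the jar at (381,269), the amber bottle at (199,263) and the medium caddy, whose size I'll now check.

```bash
python3 - <<'E'
from h import *
f=np.load('top0.npz'); im,d,K,T=[f[k] for k in('im','d','K','T')]
w=cloud(K,T,d); z=w[...,2]
def reg(n,x0,y0,x1,y1,zl,zh):
    m=np.zeros(z.shape,bool); m[y0:y1,x0:x1]=1; m&=(z>zl)&(z<zh); p=w[m]
    r=cv2.minAreaRect((p[:,:2]*1000).astype(np.float32))
    print(n,len(p),'z',np.percentile(p[:,2],[5,50,95]).round(3),'mean',p.mean(0).round(4),'rect',np.round(r[0],1),np.round(r[1],1),round(r[2],1))
print('bench',np.nanmedian(z[110:300,110:150]))
reg('jar',362,250,402,290,.055,.09); reg('bottle cap',185,250,214,280,.07,.1); reg('bottle all',185,250,214,280,.015,.1)
reg('green',155,250,184,280,.02,.1)
reg('medium body',270,190,352,232,.012,.04); reg('med bar',270,185,352,235,.11,.17)
reg('big body',250,235,345,335,.012,.06); reg('big bar',250,235,345,335,.13,.3)
reg('small body',320,130,360,190,.01,.04); reg('small bar',320,130,360,190,.06,.17)
reg('reel',380,155,412,187,.03,.06); reg('housing',240,125,295,162,.01,.06); reg('board',165,150,225,195,.005,.06)
a=cv2.resize(im[180:300,150:410],None,fx=3,fy=3,interpolation=cv2.INTER_CUBIC); cv2.imwrite('pics/crop1.png',a)
E
```

```text
bench -0.0002505396761334211
jar 275 z [0.06  0.065 0.069] mean [ 0.4296 -0.2575  0.0653] rect [ 429.6 -258.1] [49.3 48.5] 65.1
bottle cap 63 z [0.074 0.079 0.082] mean [0.4414 0.257  0.0789] rect [441.3 257.1] [21.9 22.6] 4.9
bottle all 202 z [0.024 0.061 0.081] mean [0.4429 0.2526 0.0602] rect [441.9 256.6] [38.6 39. ] 1.1
green 204 z [0.026 0.061 0.082] mean [0.4295 0.3319 0.0604] rect [429.  337.6] [39.9 37.4] 78.1
medium body 585 z [0.018 0.024 0.029] mean [ 0.5905 -0.0598  0.0241] rect [589.5 -59.3] [ 69.6 190.8] 0.4
med bar 188 z [0.136 0.139 0.143] mean [ 0.5883 -0.0586  0.1392] rect [589.5 -59.2] [89.5 13.5] 0.3
big body 1162 z [0.017 0.033 0.037] mean [ 0.3622 -0.02    0.0317] rect [362.7 -20.7] [263.3  94.9] 39.7
big bar 426 z [0.168 0.188 0.192] mean [ 0.3644 -0.0193  0.1855] rect [363.1 -19.8] [ 19.8 121.6] 39.5
small body 280 z [0.012 0.017 0.021] mean [ 0.7379 -0.1476  0.0167] rect [ 740. -147.] [132.4  47.9] 19.9
small bar 93 z [0.084 0.094 0.098] mean [ 0.7391 -0.1472  0.0929] rect [ 740.  -147.4] [10.1 60.4] 20.3
reel 353 z [0.041 0.045 0.049] mean [ 0.7069 -0.3024  0.0449] rect [ 706.3 -302.4] [57.3 57.7] 3.1
housing 297 z [0.012 0.039 0.044] mean [0.7823 0.0646 0.0376] rect [783.   64.5] [ 70.8 110.2] 8.9
board 1264 z [0.005 0.008 0.016] mean [0.7013 0.2806 0.0093] rect [702.4 282.9] [171.7 130.4] 89.0
```

View pics/crop1.png

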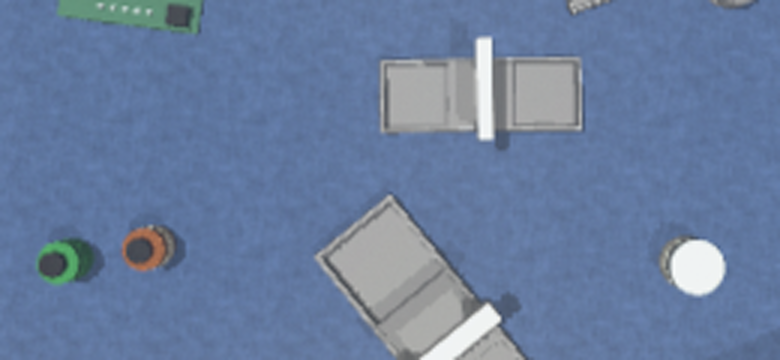

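The medium caddy measures 70 x 191 mm with its bar top at 0.139 m, which matches the description. It is centred at about (0.5895, -0.059), yaw about 0. The crop shows amber at (145,250), green at (60,262) and the jar at (695,267).

arm_command(
  series=[
    [[36, -30, 0], -0.145],
    [[72, -60, 0], -0.29],
    [[108, -90, 0], -0.435],
    [[145, -120, 0], -0.58],
    [[181, -150, 0], -0.724],
  ],
  grip=-1,
  grip_force=20,
)

```text
time_s: 0.6
tool_pos: [0.3668, -0.3833, 0.2302]
tool_rot: [-180.0, -0.0, 65.5]
force: [1.2, 0.1, 0.2]
grip_width: 0.0872
grasp_force: 0.0
```

```bash
cat > go.py <<'E'
from h import *
import sys
# usage: go.py x y z yaw  -> shift in tool axes (mm) and turn (rad), from measured pose
def go(x,y,z,yaw):
    o=env.get_obs(); Rm=R.from_euler('xyz',o['tool_rot'],degrees=True)
    s=Rm.inv().apply(np.array([x,y,z])-o['tool_pos'])*1000
    t=-((yaw-o['tool_rot'][2]+180)%360-180)
    print('t',round(float(o['time_s']),2),'pos',np.round(o['tool_pos'],4),'rot',np.round(o['tool_rot'],2),'q7',np.round(o['qpos'][[0,6]],1),'F',np.round(o['force'],1),'w',round(float(o['grip_width']),4),'gf',round(float(o['grasp_force']),1))
    print('shift',s.round(1),'turn',round(float(np.radians(t)),4))
if __name__=='__main__': go(*map(float,sys.argv[1:5]))
E
python3 go.py .4296 -.258 .2 90
```

```text
t 0.6 pos [ 0.3668 -0.3833  0.2302] rot [-179.97   -0.     65.48] q7 [58.7 17.8] F [1.2 0.1 0.2] w 0.0872 gf 0.0
shift [140.1   5.1  30.2] turn -0.428
```

arm_command(
  series=[
    [[40, 2, 8], -0.11],
    [[80, 3, 16], -0.22],
    [[120, 5, 24], -0.33],
    [[140, 5, 30], -0.428],
    [[140, 5, 30], -0.428],
  ],
)

```text
time_s: 1.1
tool_pos: [0.4307, -0.2565, 0.1996]
tool_rot: [-179.9, -0.1, 90.1]
force: [0.5, -0.1, 0.2]
grip_width: 0.0871
grasp_force: 0.0
```

```bash
cat > wr.py <<'E'
from h import *
import sys
K,T,_=cal('wrist'); im,d=viewer.read_camera('wrist'); n=sys.argv[1]; cv2.imwrite(f'pics/{n}.png',im)
np.savez(n+'.npz',im=im,d=d,K=K,T=T)
E
python3 wr.py w1; python3 go.py .4296 -.258 .035 90; python3 - <<'E'
from h import *
f=np.load('w1.npz'); w=cloud(f['K'],f['T'],f['d']); z=w[...,2]
m=(z>.056)&(z<.075)&(np.hypot(w[...,0]-.43,w[...,1]+.258)<.05); p=w[m]; print(len(p),np.median(p[:,2]),cv2.minEnclosingCircle((p[:,:2]*1000).astype(np.float32)),p.mean(0))
print('floor',np.nanmedian(z[np.abs(z)<.02]))
E
```

```text
t 1.15 pos [ 0.4298 -0.2592  0.2   ] rot [-1.7993e+02 -1.0000e-02  8.9760e+01] q7 [51.4 27. ] F [-0.1 -1.3 -0.3] w 0.0873 gf 0.0
shift [  1.2  -0.  165. ] turn -0.0042
2017 0.06576291067393569 ((427.5943298339844, -258.6976013183594), 25.567291259765625) [ 0.4276925  -0.25720421  0.06560477]
floor 6.533320687351907e-05
```

View pics/w1.png

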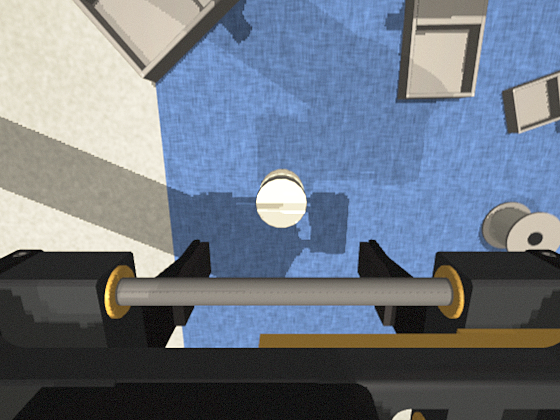

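The wrist view shows the jar at (281,203), lined up between the fingers and not touching anything. I'll descend and grip.

arm_command(
  series=[
    [[1, -1, 40], 0],
    [[1, -1, 80], 0],
    [[1, -1, 120], 0],
    [[1, -1, 150], 0],
    [[1, -1, 165], 0],
  ],
)

```text
time_s: 1.65
tool_pos: [0.4259, -0.2607, 0.0326]
tool_rot: [-179.8, -0.1, 89.4]
force: [-0.9, -0.3, 0.0]
grip_width: 0.0872
grasp_force: 0.0
```

arm_command(
  series=[
    [[0, 0, 0], 0],
    [[0, 0, 0], 0],
    [[0, 0, 0], 0],
    [[0, 0, 0], 0],
    [[0, 0, 0], 0],
  ],
  grip=0.8,
  grip_force=20,
)

```text
time_s: 2.15
tool_pos: [0.4293, -0.2601, 0.0365]
tool_rot: [179.9, 0.1, 89.6]
force: [-0.1, 0.6, 0.3]
grip_width: 0.055
grasp_force: 0.0
```

arm_command(
  series=[
    [[0, 0, 0], 0],
    [[0, 0, 0], 0],
    [[0, 0, 0], 0],
    [[0, 0, 0], 0],
    [[0, 0, 0], 0],
  ],
)

```text
time_s: 2.65
tool_pos: [0.429, -0.2599, 0.0362]
tool_rot: [180.0, 0.0, 89.7]
force: [-1.5, 0.3, 6.3]
grip_width: 0.0498
grasp_force: 20.0
```

```bash
python3 go.py .5895 -.1213 .23 90
```

```text
t 2.65 pos [ 0.429  -0.2599  0.0362] rot [1.7998e+02 5.0000e-02 8.9650e+01] q7 [49.8 22.5] F [-1.5  0.3  6.3] w 0.0498 gf 20.0
shift [ 139.4  159.7 -193.8] turn -0.006
```

The jar is gripped at 49.8 mm and 20 N. Lifting, then moving above the cell on the -y side.

arm_command(
  series=[
    [[0, 0, -25], 0],
    [[0, 0, -65], 0],
    [[0, 0, -105], 0],
    [[0, 0, -145], 0],
    [[0, 0, -185], 0],
  ],
)

```text
time_s: 3.15
tool_pos: [0.4284, -0.259, 0.2217]
tool_rot: [-180.0, -0.0, 89.7]
force: [1.0, -0.1, -1.6]
grip_width: 0.0496
grasp_force: 20.0
```

arm_command(
  series=[
    [[28, 32, 0], 0],
    [[56, 64, 0], 0],
    [[84, 96, 0], 0],
    [[112, 128, 0], 0],
    [[139, 160, 0], 0],
  ],
)

```text
time_s: 3.65
tool_pos: [0.5904, -0.1201, 0.2199]
tool_rot: [-180.0, -0.0, 89.7]
force: [0.4, 0.0, -1.5]
grip_width: 0.0493
grasp_force: 20.0
```

arm_command(
  series=[
    [[0, 0, 0], 0],
    [[0, 0, 0], 0],
    [[0, 0, 0], 0],
    [[0, 0, 0], 0],
    [[0, 0, 0], 0],
  ],
)

```text
time_s: 4.15
tool_pos: [0.589, -0.1228, 0.2206]
tool_rot: [-180.0, 0.0, 89.5]
force: [-0.0, -0.1, -1.4]
grip_width: 0.0497
grasp_force: 20.0
```

```bash
cat > cad.py <<'E'
from h import *
import sys
f=np.load(sys.argv[1]+'.npz'); w=cloud(f['K'],f['T'],f['d']); z=w[...,2]
near=(np.abs(w[...,0]-.59)<.055)&(np.abs(w[...,1]+.06)<.12)
for n,a,b in(('rim',.021,.029),('floor',.002,.010),('bar',.132,.148)):
    p=w[near&(z>a)&(z<b)]
    if len(p)>20:
        r=cv2.minAreaRect((p[:,:2]*1000).astype(np.float32)); print(n,len(p),np.round(r[0],1),np.round(r[1],1),round(r[2],2),'z',np.median(p[:,2]).round(4),'x',np.percentile(p[:,0],[1,99]).round(4),'y',np.percentile(p[:,1],[1,99]).round(4))
E
python3 wr.py w2; python3 go.py .5895 -.1213 .05 90; python3 cad.py w2
```

```text
t 4.2 pos [ 0.5891 -0.1226  0.2207] rot [1.800e+02 4.000e-02 8.955e+01] q7 [36.4  2.4] F [-0.4 -0.6 -1.1] w 0.0497 gf 20.0
shift [  1.4   0.4 170.7] turn -0.0078
rim 3542 [587.7 -59. ] [ 69.9 193.6] 1.12 z 0.0247 x [0.5522 0.6234] y [-0.1491  0.037 ]
floor 5596 [589.2 -46.8] [213.  105.3] 89.38 z 0.0048 x [0.5561 0.6194] y [-0.1489  0.0337]
bar 2227 [587.9 -59.1] [89.5 14.2] 1.22 z 0.1396 x [0.5444 0.6315] y [-0.0663 -0.0519]
```

View pics/w2.png

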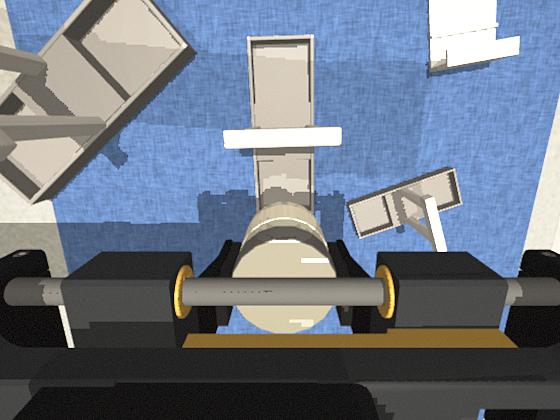

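The jar is held over the near cell, and the caddy bar at (282,136) is clear of the gripper. The wrist camera puts the caddy at (0.588, -0.059). Lowering in two stages.

arm_command(
  series=[
    [[0, 0, 30], 0],
    [[0, 0, 60], 0],
    [[0, 0, 90], 0],
    [[0, 0, 115], 0],
    [[0, 0, 135], 0],
  ],
)

```text
time_s: 4.7
tool_pos: [0.5886, -0.1221, 0.084]
tool_rot: [-179.9, 0.0, 89.6]
force: [0.6, 0.1, -1.4]
grip_width: 0.0499
grasp_force: 20.0
```

arm_command(
  series=[
    [[0, 0, 10], 0],
    [[0, 0, 20], 0],
    [[0, 0, 30], 0],
    [[0, 0, 35], 0],
    [[0, 0, 38], 0],
  ],
)

```text
time_s: 5.2
tool_pos: [0.5897, -0.1215, 0.0475]
tool_rot: [180.0, 0.0, 89.7]
force: [0.4, -0.6, -1.1]
grip_width: 0.0494
grasp_force: 20.0
```

arm_command(
  series=[
    [[0, 0, 2], 0],
    [[0, 0, 4], 0],
    [[0, 0, 5], 0],
    [[0, 0, 6], 0],
    [[0, 0, 6], 0],
  ],
)

```text
time_s: 5.7
tool_pos: [0.5896, -0.1215, 0.0416]
tool_rot: [180.0, 0.0, 89.7]
force: [0.6, 1.4, -1.4]
grip_width: 0.0495
grasp_force: 20.0
```

arm_command(
  series=[
    [[0, 0, 1], 0],
    [[0, 0, 1], 0],
    [[0, 0, 1], 0],
    [[0, 0, 1], 0],
    [[0, 0, 1], 0],
  ],
)

```text
time_s: 6.2
tool_pos: [0.5898, -0.1214, 0.0413]
tool_rot: [180.0, 0.0, 89.7]
force: [-2.8, 0.3, 5.9]
grip_width: 0.0498
grasp_force: 20.0
```

```bash
python3 go.py .5895 -.1213 .041 90
```

```text
t 6.2 pos [ 0.5898 -0.1214  0.0413] rot [1.7998e+02 2.0000e-02 8.9660e+01] q7 [34.1 -2. ] F [-2.8  0.3  5.9] w 0.0498 gf 20.0
shift [ 0.1 -0.3  0.3] turn -0.006
```

arm_command(
  series=[
    [[0, 0, 0], 0],
    [[0, 0, 0], 0],
    [[0, 0, 0], 0],
    [[0, 0, 0], 0],
    [[0, 0, 0], 0],
  ],
  grip=-1,
)

```text
time_s: 6.7
tool_pos: [0.5896, -0.1214, 0.0404]
tool_rot: [-180.0, -0.0, 89.7]
force: [-0.1, 0.1, 0.3]
grip_width: 0.0812
grasp_force: 0.0
```

arm_command(
  series=[
    [[0, 0, -20], 0],
    [[0, 0, -60], 0],
    [[0, 0, -100], 0],
    [[0, 0, -145], 0],
    [[0, 0, -190], 0],
  ],
)

```text
time_s: 7.2
tool_pos: [0.5893, -0.1214, 0.2321]
tool_rot: [-180.0, 0.0, 89.7]
force: [-0.3, -1.2, 0.3]
grip_width: 0.0871
grasp_force: 0.0
```

arm_command(
  series=[
    [[38, -15, 0], 0],
    [[76, -30, 0], 0],
    [[114, -45, 0], 0],
    [[152, -60, 0], 0],
    [[190, -75, 0], 0],
  ],
)

```text
time_s: 7.7
tool_pos: [0.5149, 0.0704, 0.2306]
tool_rot: [180.0, 0.0, 89.7]
force: [0.7, 0.5, 0.0]
grip_width: 0.0868
grasp_force: 0.0
```

arm_command(
  series=[
    [[45, -18, 0], 0],
    [[90, -36, 0], 0],
    [[135, -54, 0], 0],
    [[170, -67, 0], 0],
    [[188, -74, 0], 0],
  ],
)

```text
time_s: 8.2
tool_pos: [0.4406, 0.2615, 0.2309]
tool_rot: [180.0, -0.1, 90.0]
force: [0.3, 0.2, -0.1]
grip_width: 0.0872
grasp_force: 0.0
```

```bash
python3 wr.py w3; python3 go.py .4413 .257 .033 90; python3 - <<'E'
from h import *
f=np.load('w3.npz'); w=cloud(f['K'],f['T'],f['d']); z=w[...,2]
for a,b in((.074,.088),(.045,.075)):
    m=(z>a)&(z<b)&(np.hypot(w[...,0]-.441,w[...,1]-.257)<.04); p=w[m]
    print(len(p),np.median(p[:,2]),cv2.minEnclosingCircle((p[:,:2]*1000).astype(np.float32)),p.mean(0))
E
```

```text
t 8.25 pos [0.4396 0.2637 0.231 ] rot [ 1.7999e+02 -1.5000e-01  9.0120e+01] q7 [ 15.2 -36.4] F [-2.2  2.7 -0.4] w 0.0869 gf 0.0
shift [ -7.2   1.6 198. ] turn 0.0022
399 0.07977530466062321 ((438.93707275390625, 257.74066162109375), 11.86161994934082) [0.43900222 0.25831214 0.07965942]
615 0.060179869142702624 ((439.177490234375, 257.7138366699219), 20.05364227294922) [0.43899444 0.26366071 0.06030977]
```

View pics/w3.png

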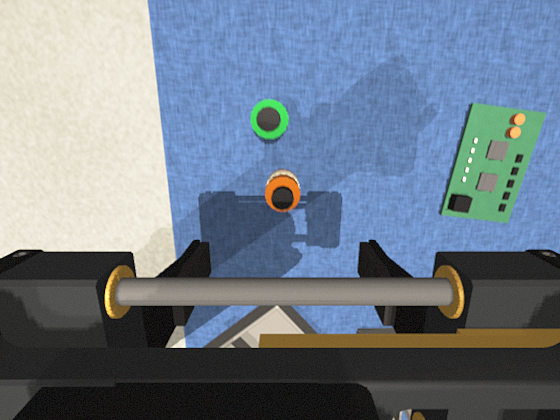

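The amber bottle at (283,195) is between the fingers, and the green one at (269,118) is clear. I'll descend part way and settle before correcting.

arm_command(
  series=[
    [[0, 0, 35], 0],
    [[0, 0, 70], 0],
    [[0, 0, 90], 0],
    [[0, 0, 100], 0],
    [[0, 0, 100], 0],
  ],
)

```text
time_s: 8.75
tool_pos: [0.4424, 0.2566, 0.1295]
tool_rot: [-179.9, 0.0, 89.6]
force: [0.4, 0.3, 0.7]
grip_width: 0.0871
grasp_force: 0.0
```

```bash
python3 go.py .4395 .2575 .033 90
```

```text
t 8.75 pos [0.4424 0.2566 0.1295] rot [-1.7987e+02  5.0000e-02  8.9640e+01] q7 [ 13.2 -40.7] F [0.4 0.3 0.7] w 0.0871 gf 0.0
shift [ 0.9 -2.7 96.5] turn -0.0063
```

arm_command(
  series=[
    [[1, -2, 30], 0],
    [[1, -2, 60], 0],
    [[1, -2, 80], 0],
    [[1, -2, 92], 0],
    [[1, -2, 96], 0],
  ],
)

```text
time_s: 9.25
tool_pos: [0.4412, 0.2584, 0.0345]
tool_rot: [-180.0, -0.0, 89.6]
force: [0.2, 0.3, 1.4]
grip_width: 0.0874
grasp_force: 0.0
```

arm_command(
  series=[
    [[0, 0, 0], 0],
    [[0, 0, 0], 0],
    [[0, 0, 0], 0],
    [[0, 0, 0], 0],
    [[0, 0, 0], 0],
  ],
  grip=0.9,
  grip_force=20,
)

```text
time_s: 9.75
tool_pos: [0.4412, 0.2585, 0.035]
tool_rot: [180.0, -0.0, 89.7]
force: [0.5, -0.3, 0.8]
grip_width: 0.0549
grasp_force: 0.0
```

arm_command(
  series=[
    [[0, 0, 0], 0],
    [[0, 0, 0], 0],
    [[0, 0, 0], 0],
    [[0, 0, 0], 0],
    [[0, 0, 0], 0],
  ],
)

```text
time_s: 10.25
tool_pos: [0.4407, 0.2584, 0.0346]
tool_rot: [-180.0, 0.0, 89.7]
force: [-1.1, -0.6, 2.5]
grip_width: 0.0397
grasp_force: 20.0
```

```bash
python3 go.py .588 .003 .23 90
```

```text
t 10.25 pos [0.4407 0.2584 0.0346] rot [-1.7998e+02  2.0000e-02  8.9660e+01] q7 [  9.1 -47.1] F [-1.1 -0.6  2.5] w 0.0397 gf 20.0
shift [-254.6  148.7 -195.4] turn -0.006
```

Bottle held at 39.7 mm. Lifting and carrying it to the +y cell.

arm_command(
  series=[
    [[0, 0, -25], 0],
    [[0, 0, -65], 0],
    [[0, 0, -105], 0],
    [[0, 0, -150], 0],
    [[0, 0, -190], 0],
  ],
)

```text
time_s: 10.75
tool_pos: [0.4408, 0.2585, 0.2263]
tool_rot: [180.0, 0.0, 89.7]
force: [0.5, 0.3, -1.9]
grip_width: 0.0395
grasp_force: 20.0
```

arm_command(
  series=[
    [[-36, 21, 0], 0],
    [[-74, 43, 0], 0],
    [[-112, 65, 0], 0],
    [[-150, 87, 0], 0],
    [[-188, 110, 0], 0],
  ],
)

```text
time_s: 11.25
tool_pos: [0.5503, 0.068, 0.2243]
tool_rot: [180.0, 0.0, 89.7]
force: [-0.1, 0.6, -0.7]
grip_width: 0.0394
grasp_force: 20.0
```

arm_command(
  series=[
    [[-25, 14, 0], 0],
    [[-45, 26, 0], 0],
    [[-60, 35, 0], 0],
    [[-66, 39, 0], 0],
    [[-66, 39, 0], 0],
  ],
)

```text
time_s: 11.75
tool_pos: [0.5885, 0.0036, 0.2243]
tool_rot: [-180.0, -0.0, 89.7]
force: [0.1, 1.5, -2.6]
grip_width: 0.0392
grasp_force: 20.0
```

arm_command(
  series=[
    [[0, 0, 0], 0],
    [[0, 0, 0], 0],
    [[0, 0, 0], 0],
    [[0, 0, 0], 0],
    [[0, 0, 0], 0],
  ],
)

```text
time_s: 12.25
tool_pos: [0.5882, 0.0039, 0.2247]
tool_rot: [180.0, 0.0, 89.7]
force: [-0.0, -0.0, -1.9]
grip_width: 0.0398
grasp_force: 20.0
```

```bash
python3 wr.py w4; python3 - <<'E'
from h import *
f=np.load('w4.npz'); w=cloud(f['K'],f['T'],f['d']); z=w[...,2]
for n,a,b in(('rim',.021,.029),('floor',.003,.007)):
    p=w[(np.abs(w[...,0]-.59)<.05)&(np.abs(w[...,1]+.06)<.12)&(z>a)&(z<b)]
    if len(p): print(n,len(p),p.min(0).round(4),p.max(0).round(4))
# top view for caddy and jar
K,T,_=cal('top'); im,d=viewer.read_camera('top'); w=cloud(K,T,d); z=w[...,2]
p=w[(z>.066)&(z<.078)&(np.hypot(w[...,0]-.589,w[...,1]+.121)<.04)]; print('jar',len(p),p.mean(0) if len(p) else 0)
p=w[(z>.015)&(z<.03)&(np.abs(w[...,0]-.59)<.06)&(np.abs(w[...,1]+.06)<.12)]; print('caddy',cv2.minAreaRect((p[:,:2]*1000).astype(np.float32)))
cv2.imwrite('pics/top4.png',im)
E
python3 go.py .588 .003 .0395 90
```

```text
rim 949 [ 0.551  -0.0519  0.0211] [0.6222 0.0379 0.027 ]
floor 2309 [ 0.5521 -0.0292  0.003 ] [0.6182 0.038  0.007 ]
jar 252 [ 0.59147829 -0.11945663  0.07087166]
caddy ((591.19970703125, -112.83796691894531), (66.79243469238281, 84.01428985595703), 0.34854310750961304)
t 12.35 pos [0.5883 0.0036 0.2246] rot [1.800e+02 1.000e-02 8.967e+01] q7 [ 30.4 -10.5] F [-0.3 -0.9 -0.8] w 0.0395 gf 20.0
shift [ -0.6  -0.3 185.1] turn -0.0058
```

View pics/w4.png

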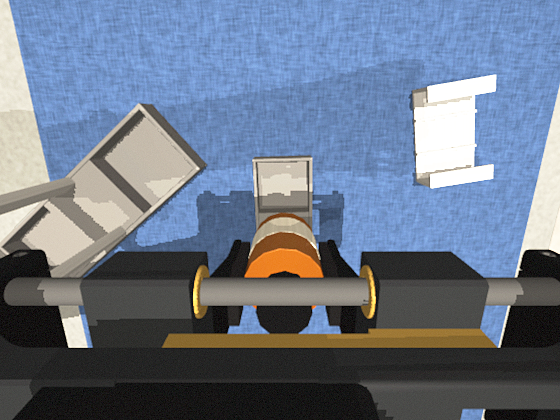

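The bottle is over the +y cell (rim at (253-312, 157)), and the edge at y=0.038 confirms the cell centre at y≈0.003. The jar reads 0.071 high in its cell. Lowering.

arm_command(
  series=[
    [[0, 0, 35], 0],
    [[0, 0, 75], 0],
    [[0, 0, 110], 0],
    [[0, 0, 130], 0],
    [[0, 0, 145], 0],
  ],
)

```text
time_s: 12.85
tool_pos: [0.5874, 0.0034, 0.0776]
tool_rot: [-179.9, -0.0, 89.6]
force: [0.2, -0.1, -1.8]
grip_width: 0.0392
grasp_force: 20.0
```

arm_command(
  series=[
    [[0, 0, 10], 0],
    [[0, 0, 20], 0],
    [[0, 0, 28], 0],
    [[0, 0, 33], 0],
    [[0, 0, 36], 0],
  ],
)

```text
time_s: 13.35
tool_pos: [0.5886, 0.0035, 0.0435]
tool_rot: [180.0, 0.0, 89.7]
force: [-0.0, 0.4, -1.3]
grip_width: 0.0393
grasp_force: 20.0
```

arm_command(
  series=[
    [[0, 0, 1], 0],
    [[0, 0, 2], 0],
    [[0, 0, 3], 0],
    [[0, 0, 4], 0],
    [[0, 0, 4], 0],
  ],
)

```text
time_s: 13.85
tool_pos: [0.5884, 0.0035, 0.0396]
tool_rot: [180.0, 0.0, 89.7]
force: [0.0, -0.2, -1.6]
grip_width: 0.0392
grasp_force: 20.0
```

arm_command(
  series=[
    [[0, 0, 1], 0],
    [[0, 0, 1], 0],
    [[0, 0, 1], 0],
    [[0, 0, 1], 0],
    [[0, 0, 1], 0],
  ],
)

```text
time_s: 14.35
tool_pos: [0.5885, 0.0036, 0.0396]
tool_rot: [180.0, 0.0, 89.7]
force: [-1.9, -0.5, 4.2]
grip_width: 0.0395
grasp_force: 20.0
```

Both contents are seated. Releasing, rising and turning 90° over the handle.

arm_command(
  series=[
    [[0, 0, 0], 0],
    [[0, 0, 0], 0],
    [[0, 0, 0], 0],
    [[0, 0, 0], 0],
    [[0, 0, 0], 0],
  ],
  grip=-1,
)

```text
time_s: 14.85
tool_pos: [0.5884, 0.0035, 0.0384]
tool_rot: [-180.0, 0.0, 89.7]
force: [-0.2, -0.3, 0.1]
grip_width: 0.0718
grasp_force: 0.0
```

arm_command(
  series=[
    [[0, 0, -20], 0],
    [[0, 0, -60], 0],
    [[0, 0, -105], 0],
    [[0, 0, -150], 0],
    [[0, 0, -195], 0],
  ],
)

```text
time_s: 15.35
tool_pos: [0.5881, 0.0037, 0.2353]
tool_rot: [180.0, 0.0, 89.7]
force: [1.3, 0.3, -0.3]
grip_width: 0.0865
grasp_force: 0.0
```

arm_command(
  series=[
    [[-12, 0, 0], 0.14],
    [[-24, 0, 0], 0.28],
    [[-36, 0, 0], 0.42],
    [[-48, 0, 0], 0.56],
    [[-62, 0, 0], 0.7],
  ],
)

```text
time_s: 15.85
tool_pos: [0.5879, -0.0585, 0.2335]
tool_rot: [-180.0, -0.0, 49.3]
force: [-0.1, -0.1, -0.3]
grip_width: 0.0866
grasp_force: 0.0
```

arm_command(
  series=[
    [[0, 0, 0], 0.14],
    [[0, 0, 0], 0.28],
    [[0, 0, 0], 0.42],
    [[0, 0, 0], 0.56],
    [[0, 0, 0], 0.7],
  ],
)

```text
time_s: 16.35
tool_pos: [0.5879, -0.0584, 0.2334]
tool_rot: [-180.0, 0.0, 9.1]
force: [-0.7, 0.6, 0.1]
grip_width: 0.0867
grasp_force: 0.0
```

arm_command(
  series=[
    [[0, 0, 0], 0.14],
    [[0, 0, 0], 0.16],
    [[0, 0, 0], 0.16],
    [[0, 0, 0], 0.16],
    [[0, 0, 0], 0.16],
  ],
)

```text
time_s: 16.85
tool_pos: [0.588, -0.0584, 0.2335]
tool_rot: [180.0, 0.0, 0.4]
force: [-0.4, 0.8, 0.1]
grip_width: 0.0872
grasp_force: 0.0
```

```bash
python3 wr.py w5; python3 cad.py w5; python3 go.py .588 -.059 .119 .6;python3 - <<'E'
from h import *
K,T,_=cal('top'); im,d=viewer.read_camera('top'); cv2.imwrite('pics/top5.png',im)
f=np.load('w5.npz'); w=cloud(f['K'],f['T'],f['d']); z=w[...,2]
for n,c,a,b in(('jar',(.589,-.121),.066,.075),('cap',(.588,.003),.08,.092)):
    p=w[(z>a)&(z<b)&(np.hypot(w[...,0]-c[0],w[...,1]-c[1])<.04)]; print(n,len(p),p.mean(0).round(4) if len(p) else 0)
E
```

```text
rim 3042 [587.9 -58.4] [ 70.4 194. ] 1.15 z 0.0247 x [0.5523 0.6241] y [-0.154   0.0377]
floor 1695 [590.3 -65.1] [108.6 226.1] 0.25 z 0.0049 x [0.5552 0.6256] y [-0.1511  0.0349]
bar 1630 [588.2 -58.5] [89.9 14. ] 1.17 z 0.1396 x [0.5448 0.6328] y [-0.0659 -0.0516]
t 16.9 pos [ 0.588  -0.0585  0.2335] rot [180.     0.     0.34] q7 [ 26.5 -91.2] F [1.1 0.9 0.4] w 0.0869 gf 0.0
shift [  0.    0.5 114.5] turn -0.0046
jar 1697 [ 0.5905 -0.1191  0.0707]
cap 407 [0.589  0.003  0.0845]
```

View pics/w5.png

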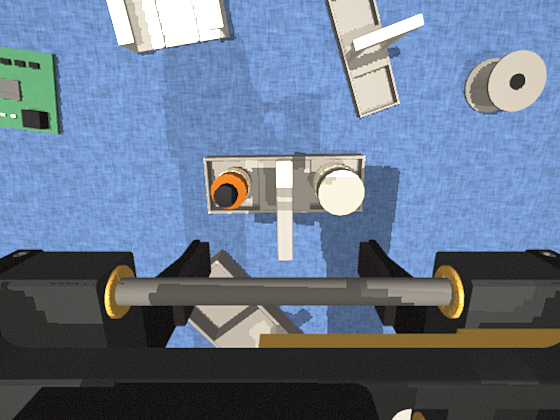

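Both parts stand in their cells: the bottle at (229,190) with its top at 0.0845 m, and the jar at (340,190) with its top at 0.0707 m. The bar at (284,210) is centred between the fingers. Descending and gripping it hard.

arm_command(
  series=[
    [[0, 0, 30], -0.01],
    [[0, 0, 60], -0.01],
    [[0, 0, 85], -0.01],
    [[0, 0, 105], -0.01],
    [[0, 0, 114], -0.01],
  ],
)

```text
time_s: 17.45
tool_pos: [0.5867, -0.0585, 0.1173]
tool_rot: [-180.0, 0.2, 0.9]
force: [-1.1, -0.3, 0.2]
grip_width: 0.0868
grasp_force: 0.0
```

arm_command(
  series=[
    [[0, 0, 0], 0],
    [[0, 0, 0], 0],
    [[0, 0, 0], 0],
    [[0, 0, 0], 0],
    [[0, 0, 0], 0],
  ],
  grip=1,
  grip_force=55,
)

```text
time_s: 17.95
tool_pos: [0.5885, -0.0585, 0.1204]
tool_rot: [180.0, -0.1, 0.8]
force: [0.1, 0.3, -0.1]
grip_width: 0.0549
grasp_force: 0.0
```

arm_command(
  series=[
    [[0, 0, 0], 0],
    [[0, 0, 0], 0],
    [[0, 0, 0], 0],
    [[0, 0, 0], 0],
    [[0, 0, 0], 0],
  ],
)

```text
time_s: 18.45
tool_pos: [0.588, -0.0584, 0.1195]
tool_rot: [180.0, 0.0, 0.8]
force: [0.4, 0.3, -0.2]
grip_width: 0.015
grasp_force: 0.0
```

arm_command(
  series=[
    [[0, 0, 0], 0],
    [[0, 0, 0], 0],
    [[0, 0, 0], 0],
    [[0, 0, 0], 0],
    [[0, 0, 0], 0],
  ],
)

```text
time_s: 18.95
tool_pos: [0.588, -0.0586, 0.1195]
tool_rot: [180.0, -0.0, 0.8]
force: [0.9, 0.9, -0.7]
grip_width: 0.0134
grasp_force: 55.0
```

The bar is gripped at 55 N. I'll lift gently a little way, then the rest.

arm_command(
  series=[
    [[0, 0, -1], 0],
    [[0, 0, -4], 0],
    [[0, 0, -8], 0],
    [[0, 0, -12], 0],
    [[0, 0, -15], 0],
  ],
)

```text
time_s: 19.45
tool_pos: [0.588, -0.0583, 0.1349]
tool_rot: [-180.0, -0.0, 0.9]
force: [0.7, -0.3, -6.8]
grip_width: 0.0134
grasp_force: 55.0
```

arm_command(
  series=[
    [[0, 0, 0], 0],
    [[0, 0, 0], 0],
    [[0, 0, 0], 0],
    [[0, 0, 0], 0],
    [[0, 0, 0], 0],
  ],
)

```text
time_s: 19.95
tool_pos: [0.5879, -0.0584, 0.1344]
tool_rot: [180.0, 0.0, 0.8]
force: [-1.3, 0.4, -6.5]
grip_width: 0.0138
grasp_force: 55.0
```

```bash
cat > tilt.py <<'E'
from h import *
import sys
from scipy.optimize import least_squares
K,T,_=cal('scene'); im,d=viewer.read_camera('scene'); cv2.imwrite(f'pics/{sys.argv[1]}.png',im); w=cloud(K,T,d)
dz=float(sys.argv[2])
for n,xs,ys,zs in(('rimend+y',(.545,.63),(.02,.045),(dz-.015,dz+.05)),('rimend-y',(.545,.63),(-.165,-.13),(dz-.015,dz+.05)),('all',(.54,.635),(-.165,.045),(dz-.02,dz+.16))):
    p=w[(w[...,0]>xs[0])&(w[...,0]<xs[1])&(w[...,1]>ys[0])&(w[...,1]<ys[1])&(w[...,2]>zs[0])&(w[...,2]<zs[1])]
    if len(p): print(n,len(p),np.percentile(p[:,2],[1,50,99]).round(4))
p=w[(abs(w[...,0]-.588)<.045)&(w[...,1]>-.1)&(w[...,1]<-.02)&(abs(w[...,2]-dz-.14)<.006)]
o=env.get_obs(); print(o['time_s'],o['tool_pos'],o['tool_rot'],o['force'],o['wrist_torque'],o['grip_width'],o['grasp_force'])
E
python3 tilt.py s6 .015
```

```text
rimend+y 433 [0.0001 0.0275 0.0613]
rimend-y 115 [0.0004 0.0269 0.0495]
all 2841 [-0.0023  0.0404  0.17  ]
20.0 [ 0.58789717 -0.05844611  0.13441075] [1.79998926e+02 1.43057298e-02 8.45880948e-01] [-0.00684075 -0.1657699  -6.02304967] [0.06263101 0.01929628 0.00168189] 0.013715893587220938 54.99356148764491
```

The full weight (6.0 N) is on the gripper, so nothing is left behind. Raising the rest.

arm_command(
  series=[
    [[0, 0, -5], 0],
    [[0, 0, -18], 0],
    [[0, 0, -35], 0],
    [[0, 0, -52], 0],
    [[0, 0, -70], 0],
  ],
)

```text
time_s: 20.5
tool_pos: [0.5882, -0.0584, 0.2064]
tool_rot: [180.0, -0.1, 0.9]
force: [0.7, -1.0, -6.2]
grip_width: 0.0135
grasp_force: 55.0
```

arm_command(
  series=[
    [[0, 0, -18], 0],
    [[0, 0, -36], 0],
    [[0, 0, -50], 0],
    [[0, 0, -60], 0],
    [[0, 0, -66], 0],
  ],
)

```text
time_s: 21.0
tool_pos: [0.5883, -0.0584, 0.2719]
tool_rot: [180.0, -0.1, 0.9]
force: [0.1, 0.3, -5.7]
grip_width: 0.0139
grasp_force: 55.0
```

arm_command(
  series=[
    [[0, 0, 0], 0],
    [[0, 0, 0], 0],
    [[0, 0, 0], 0],
    [[0, 0, 0], 0],
    [[0, 0, 0], 0],
  ],
)

```text
time_s: 21.5
tool_pos: [0.5878, -0.0584, 0.27]
tool_rot: [-180.0, 0.1, 0.8]
force: [-1.0, 0.7, -5.7]
grip_width: 0.0137
grasp_force: 55.0
```

```bash
python3 tilt.py s7 .15
```

```text
rimend+y 347 [0.1511 0.1698 0.1985]
rimend-y 80 [0.1515 0.1695 0.1779]
all 2559 [0.1521 0.1891 0.3063]
21.55 [ 0.58782682 -0.05843013  0.27013949] [-1.79997487e+02  3.91897186e-02  8.50593748e-01] [-0.50968708  0.29855252 -5.25619402] [-0.00273404  0.00187129  0.02213415] 0.013689365213409837 54.99352617189288
```

View pics/s7.png

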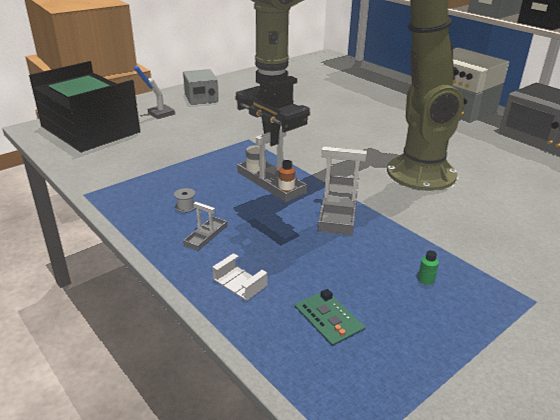

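The caddy at (272,180) hangs level about 15 cm up: both rim ends are near 0.170 m and its underside is about 0.151 m above the bench. The jar and the amber bottle are upright in it, and the bystanders have not moved. Handing in.

```bash
python3 -c "
from cell import env
print(env.sign_off())"
```

```text
the job is handed in; nothing more can be done
None
```

The job is handed in at about 21.6 s: the paste jar and flux bottle stand upright in the caddy's two cells, and the arm holds the caddy by its handle, level and steady, about 15 cm above the bench.

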